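# Probe the power distribution block with the test pen

## Robot

A 7-joint arm with a two-finger parallel gripper is mounted at the origin on a cart in front of the work surface, level with it; the furniture and walls round the work are solid. World frame = base frame: x ahead of the robot, y to its left, z up, the work surface at z = 0. Lengths are in m, angles in rad, forces in N, time in s.
With the tool pointing down it reaches from about 0.4 to 0.875 m from the base axis. Payload 19.3 kg.
Tool frame: the origin (TCP) lies at the centre of the arm's flange, where the gripper is bolted on; the fingertips stand 173 mm ahead of it and the grasp point (between the pads) lies 155 mm ahead of it; z points along the fingers, y is the line along which they close (so a half turn about z gives the same grasp; the last joint's range is limited). The gripper opens to 85 mm and grips with 20 to 120 N. Pads are 22 mm wide; open, the fingers measure 114 mm over their backs; the gripper's body (76 mm by 85 mm) begins 54 mm behind the grasp point. The pads swing forward as they close: fully open they stand 13 mm farther back than shut.
Start: joints at [1.075, 0.521, -0.036, 1.599, 0.021, 1.021, -0.113], TCP at [0.258, -0.569, 0.405] pointing down, gripper open.
Joint ranges: [-2.91, 2.91], [-0.3, 2.13], [-1.5, 1.42], [0.17, 2.43], [-1.26, 4.41], [0.16, 1.93], [-2.52, 2.52]. Speed limits (rad/s): [1.89, 1.89, 2.39, 2.39, 3.01, 3.01, 3.01].

## Interface

Orientations are given as [roll, pitch, yaw] about the fixed x, y, z axes, in that order (R = Rz(yaw) Ry(pitch) Rx(roll)).
In Python, from workcell import bot, imaging, job gives the robot as it stands.
- The arm moves only by the tool carry_out, never from a script. Its argument "targets" is a list of rows, each a list of 3 entries, a list of its own where there are three numbers: the shift along the tool's x, y, z in units of 0.25 m (1.0 is 0.25 m), then the turn, a rotation vector about the tool's x, y, z in units of 180 degrees (1.0 is 180 degrees), then the opening, from 0 (shut) to 1 (fully open). In form: [[[tx, ty, tz], [wx, wy, wz], jaw], ...]. A call has 1 to 8 rows; each row shifts and turns the commanded pose from where the row before left it, along the tool's axes as they then stand; what a row does not reach is not made up. A row lasts 1/8 s, in which the tool goes at most 62.5 mm and 10.7 degrees, less where a joint would pass 70% of its speed; a pose out of reach is approached as far as the arm can. A call with a number of a shift or a turn outside -1 to 1 is refused whole. A call with a gripper value outside its range is refused whole. The fingers move at their own pace and stop on an object; "force" is the grip in N (left out, the last holds). Time passes only in rows, so rows that do not move let the fingers close. It gives the time, the measured TCP pose, the force and the opening at its end, in the units of the state.
- bot.observe(): the state, without advancing time (a new reading comes with each control period).
- imaging.grab_frame(name): name is "side" or "top" or "wrist"; returns a dict with "pixels" (480x640x3 uint8, red, green, blue), "mtx" (3x3 intrinsics, pixels), "k1" (the pictures are not rectified: a ray, as slopes to the right and down, at radius r is drawn at 1 + k1 r^2 times it, then the intrinsics apply), "cam_to_world" (4x4, takes a point from camera to world coordinates); the wrist camera has in their place "mount" (4x4, takes a point from camera to tool coordinates, whose origin is the TCP and whose axes are the flange's). Camera axes: x right, y down, z forward; pixel columns grow to the right and rows downward; lengths in m; the calibration is good to about 2 mm. A picture is of the moment at which its call begins: read the wrist's pose just before it. There is no depth.
- job.job_done(): hands the job in, once; it reports no verdict.
The state is a dict: "clock": time; "qpos": joint angles; "qd": joint speeds; "joint_efforts": joint torques, N m; "position": TCP position; "tool_rot": TCP orientation; "force": force on the tool from outside, world axes, zero at the start; "moment": the same for the moment, N m; "grip_width": finger opening in m.
Only numpy, scipy, OpenCV 4.12 (cv2) and the standard library are available. Lean on these libraries where they do the work, as an engineer would, in place of code of your own. Each camera call takes 0.05 s, during which the arm holds its last target. There are 200 camera calls.

## Task

Take the spring-tipped test pen out of its stand and check the power distribution block: rest its tip gently for a moment on top of the large stud, then on top of the small stud at the opposite end of the row. Do not touch the two studs in between with the pen, and finally put it back upright in the hole of its stand and let go.

Things in the scene. Friction and masses are not known exactly. Their poses are not given: they have to be found in the camera images.
- tester: Test pen, 132 mm long, about 0.1 kg, upright in its stand. Origin: point of its extended tip; z up along the pen. Heights above origin: round grey handle, 22 mm diameter, 67-132 mm (grip from above at about 100 mm, any yaw); black collar, 38 mm diameter, 62-67; steel shaft, 10 mm diameter, 14-62; thin tip 0-14, springs in up to 10 mm (1.3 N at first, 3.8 N fully in; origin stays).
- stand: Fixed metal stand, 80 x 80 mm. Its aluminium top plate, 80 mm above the worktop and 12 mm thick, has one round through hole, 22 mm in diameter with a chamfered mouth, in its centre. The pen's collar rests on the plate, its tip hanging 18 mm above the worktop. Origin on the worktop straight below the hole's centre; z up.
- feed_stud: The large brass stud, 30 mm in diameter, at one end of the fixed grey and black distribution block (164 x 50 mm on plan). Origin at the centre of its flat round top, 46 mm above the worktop. The row of studs runs along its +x axis, z is up.
- end_stud: The small brass stud, 20 mm in diameter, at the other end of the same block, 110 mm from the large stud. Origin at the centre of its flat round top, 38 mm above the worktop; z is up.
- middle_studs: The two small brass studs, 20 mm in diameter, between the large stud and the end stud, both tops 38 mm above the worktop; not to be touched. Origin midway between the two tops, each of which lies 17 mm from it along the row (x axis).

How it is judged:
On the way, in this order (a step that is already met when the one before it is completed fails the run):
1. the pen's tip rests on top of the large stud (contact force between tester and feed_stud above 0.5 N and distance between tester and feed_stud below 0.018 m), for 0.2 s.
2. then the pen's tip rests on top of the small stud at the other end (contact force between tester and end_stud above 0.5 N and distance between tester and end_stud below 0.018 m), for 0.2 s.
At the end, for the whole second after the job is handed in: The pen stands in the stand's hole again, at rest, its collar down on the plate to within 8 mm, its tip within 15 mm of the hole's axis, the pen within 10 degrees of upright (z of tester in the frame of stand below 0.026 m and horizontal distance between tester and stand below 0.015 m and angle between tester's own z axis and vertical below 0.17 rad and linear speed of tester below 0.02 m/s); the robot touches nothing.
It fails at once if the pen touches a stud in the middle of the row (contact force between tester and middle_studs above 0.3 N).
It fails at once if the pen is pressed onto a stud with more than 20 N (contact force between tester and feed_stud above 20 N or contact force between tester and end_stud above 20 N).
It also fails if it takes over 58 s, if anything falls off the work surface, if the arm or the gripper's body presses on something with over 40 N, if the wrist force passes 120 N, or if a joint passes its speed limit or range.

## Working session

There is one attempt and no reset: what is moved stays moved. The work goes in short steps, Python scripts to look and compute and a tool call to move; the robot and the scene stay as the last step left them, time stands still between calls to the robot, and variables do not carry over. Pictures are saved under pics/ and viewed, on a budget of 10 in all, crops included, one or two more only if the job needs it, and the job is handed in when it is done.

Besides the shell and the picture viewer there is one more tool, called after "Request:" by a JSON object that holds its "api" and its "payload". carry_out: Moves the arm, as the interface text tells. Its arguments: {"type":"object","properties":{"targets":{"type":"array"},"force":{"type":"number"}},"required":["targets"]}

```bash
mkdir -p pics; ls; python3 - <<'E'
from workcell import bot,imaging
import cv2
s=bot.observe(); print({k:s[k] for k in('clock','position','tool_rot','grip_width','force')})
for n in('top','side'):
    f=imaging.grab_frame(n); cv2.imwrite(f'pics/{n}0.png',f['pixels'][:,:,::-1]); print(n,f['mtx'],f['k1'],f['cam_to_world'])
f=imaging.grab_frame('wrist');print(f['mtx'],f['k1'],f['mount'])
E
```

```text
pics
{'clock': 0.0, 'position': array([ 0.25805891, -0.56909355,  0.40414744]), 'tool_rot': array([-3.14050637e+00,  9.55759542e-05,  4.25833183e-01]), 'grip_width': 0.08513885817090765, 'force': array([0.49215855, 0.28593845, 0.4085629 ])}
top [[506.03828728   0.         320.29161142]
 [  0.         506.03828728 235.36489131]
 [  0.           0.           1.        ]] 0.03839271474719836 [[-0.02493571 -0.99520863  0.09454095  0.45046652]
 [-0.99933247  0.02228939 -0.02894486 -0.00724005]
 [ 0.02669892 -0.09519961 -0.9951001   1.05365151]
 [ 0.          0.          0.          1.        ]]
side [[435.21884509   0.         321.99006106]
 [  0.         435.21884509 245.41781898]
 [  0.           0.           1.        ]] 0.02508597393728685 [[ 0.99959347 -0.01314542  0.02530007  0.51508699]
 [-0.02686682 -0.73130162  0.68152485 -0.60040987]
 [ 0.00954305 -0.68192752 -0.7313575   0.68374336]
 [ 0.          0.          0.          1.        ]]
[[417.19882573   0.         317.49565168]
 [  0.         417.19882573 236.98176568]
 [  0.           0.           1.        ]] 0.02520349033138591 [[ 7.41667774e-04 -9.56060762e-01 -2.93167647e-01  7.59310291e-02]
 [ 9.99999599e-01  5.61727213e-04  6.97969683e-04  1.51714022e-03]
 [-5.02621182e-04 -2.93168047e-01  9.56060795e-01  3.12246084e-02]
 [ 0.00000000e+00  0.00000000e+00  0.00000000e+00  1.00000000e+00]]
```

View pics/top0.png

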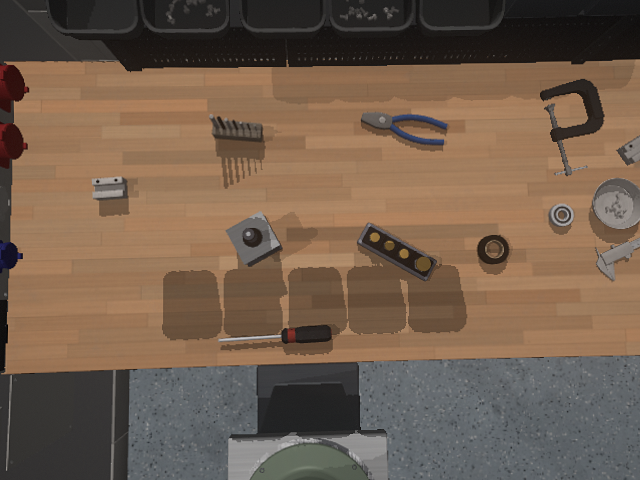

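View pics/side0.png

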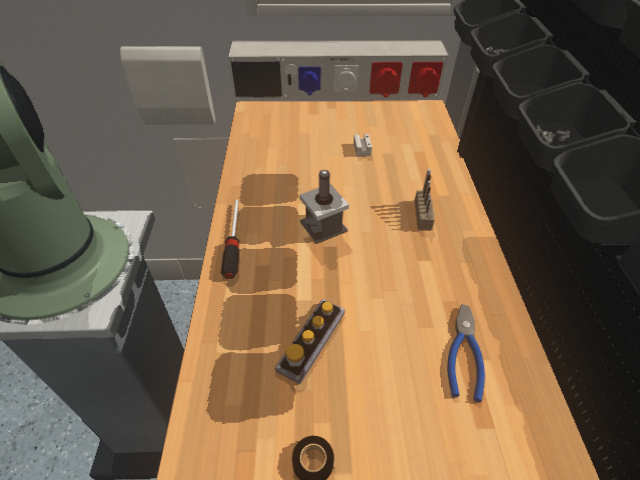

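```bash
cat >h.py <<'E'
import numpy as np,cv2
from workcell import bot,imaging
from scipy.spatial.transform import Rotation as R
def cam_world(f,s=None):
    if 'cam_to_world' in f: return f['cam_to_world']
    T=np.eye(4);T[:3,:3]=R.from_euler('xyz',s['tool_rot']).as_matrix();T[:3,3]=s['position'];return T@f['mount']
def at_z(f,T,px,z):
    p=cv2.undistortPoints(np.array([[px]],float),f['mtx'],np.array([f['k1'],0,0,0.]))[0,0]
    d=T[:3,:3]@np.r_[p,1];o=T[:3,3];return (o+d*(z-o[2])/d[2])
def proj(f,T,P):
    i=np.linalg.inv(T);p=i[:3,:3]@np.array(P)+i[:3,3]
    return cv2.projectPoints(p.reshape(1,1,3),np.zeros(3),np.zeros(3),f['mtx'],np.array([f['k1'],0,0,0.]))[0].ravel()
def brass(img,roi):
    x0,y0,x1,y1=roi;h=cv2.cvtColor(img[y0:y1,x0:x1],cv2.COLOR_RGB2HSV)
    m=cv2.inRange(h,(15,130,90),(35,255,255))
    n,l,st,c=cv2.connectedComponentsWithStats(m)
    return [(st[i,4],c[i]+[x0,y0],st[i,:4]+[x0,y0,0,0]) for i in range(1,n) if st[i,4]>20]
E
python3 - <<'E'
from h import *
for n,roi,man in(('top',(350,215,445,285),{'pen':(252,236)}),('side',(270,290,350,390),{'pen':(324.5,172)})):
    f=imaging.grab_frame(n);T=cam_world(f)
    for a,c,b in brass(f['pixels'],roi): print(n,a,c.round(1),b,at_z(f,T,c,.046).round(4),at_z(f,T,c,.038).round(4))
    print('pen',at_z(f,T,man['pen'],.15))
f=imaging.grab_frame('top');cv2.imwrite('pics/c.png',cv2.resize(np.hstack([f['pixels'][205:275,215:295],f['pixels'][210:280,355:445]]),None,fx=4.5,fy=4.5,interpolation=2)[:,:,::-1])
E
```

```text
top 71 [374.5 236.8] [370 233  10   9] [ 0.5408 -0.1451  0.046 ] [ 0.5415 -0.1462  0.038 ]
top 67 [389.1 245. ] [385 241   9   9] [ 0.5237 -0.174   0.046 ] [ 0.5243 -0.1753  0.038 ]
top 68 [403.9 253.3] [400 249   9  10] [ 0.5065 -0.2029  0.046 ] [ 0.5069 -0.2045  0.038 ]
top 155 [423.1 263.5] [417 257  14  14] [ 0.4852 -0.2406  0.046 ] [ 0.4855 -0.2425  0.038 ]
pen [0.53791267 0.08852658 0.15      ]
side 4059 [317.7 340.1] [270 290  80 100] [ 0.5243 -0.2213  0.046 ] [ 0.5244 -0.2166  0.038 ]
side 108 [317.6 320.9] [312 316  12  11] [ 0.5248 -0.1837  0.046 ] [ 0.5249 -0.1785  0.038 ]
side 115 [307.6 335.5] [302 330  12  12] [ 0.5075 -0.2121  0.046 ] [ 0.5074 -0.2073  0.038 ]
side 139 [273.3 374.8] [270 356   9  34] [ 0.4536 -0.2813  0.046 ] [ 0.4528 -0.2773  0.038 ]
pen [0.54390375 0.09639463 0.15      ]
```

View pics/c.png

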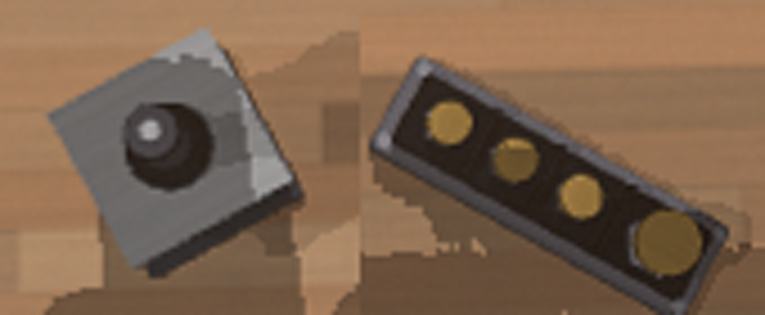

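```bash
cat >>h.py <<'E'
def go(P,yaw=None):
    s=bot.observe();M=R.from_euler('xyz',s['tool_rot']).as_matrix()
    d=M.T@(np.array(P)-s['position'])/.25
    print('units',d.round(4),'t',round(s['clock'],2),'pos',s['position'].round(4),'rot',s['tool_rot'].round(4),'F',np.round(s['force'],2),'w',round(s['grip_width'],4),'q',np.round(s['qpos'],2))
    t=R.from_matrix(M.T@R.from_euler('xyz',[np.pi,0,s['tool_rot'][2] if yaw is None else yaw]).as_matrix()).as_rotvec()/np.pi
    print('turn',t.round(4))
E
python3 - <<'E'
from h import *
f=imaging.grab_frame('top');T=cam_world(f)
print(at_z(f,T,(248.3,234.1),.15),at_z(f,T,(253.2,238.1),.08))
f=imaging.grab_frame('side');T=cam_world(f)
print(at_z(f,T,(295,353),.046),at_z(f,T,(327,308),.038))
go([.541,.094,.36])
E
```

```text
[0.54147015 0.09506357 0.15      ] [0.54057586 0.09369613 0.08      ]
[ 0.48686855 -0.24428305  0.046     ] [ 0.54227267 -0.15178834  0.038     ]
units [ 2.1261 -1.9487  0.1787] t 0.4 pos [ 0.2581 -0.5692  0.4046] rot [-3.1414  0.      0.4257] F [ 0.07 -0.31  0.65] w 0.0852 q [ 1.07  0.52 -0.04  1.6   0.02  1.02 -0.11]
turn [-0.0001  0.     -0.    ]
```

Request:
{"api": "carry_out", "payload": {"targets": [[[0.15, -0.14, 0], [0, 0, 0], 1], [[0.15, -0.14, 0], [0, 0, 0], 1], [[0.15, -0.14, 0], [0, 0, 0], 1], [[0.15, -0.14, 0], [0, 0, 0], 1], [[0.15, -0.14, 0], [0, 0, 0], 1], [[0.15, -0.14, 0], [0, 0, 0], 1], [[0.15, -0.14, 0], [0, 0, 0], 1], [[0.15, -0.14, 0], [0, 0, 0], 1]]}}

```text
clock: 1.4
position: [0.4161, -0.1887, 0.4049]
tool_rot: [3.141, -0.0, 0.426]
force: [1.3, -0.1, -0.0]
grip_width: 0.0856
```

Request:
{"api": "carry_out", "payload": {"targets": [[[0.15, -0.14, 0.02], [0, 0, 0], 1], [[0.15, -0.14, 0.02], [0, 0, 0], 1], [[0.15, -0.14, 0.02], [0, 0, 0], 1], [[0.15, -0.14, 0.02], [0, 0, 0], 1], [[0.15, -0.14, 0.02], [0, 0, 0], 1], [[0.1, -0.1, 0.02], [0, 0, 0], 1], [[0, 0, 0], [0, 0, 0], 1]]}}

```text
clock: 2.28
position: [0.5269, 0.0822, 0.3742]
tool_rot: [-3.141, 0.0, 0.43]
force: [-0.5, -0.4, 0.1]
grip_width: 0.0856
```

```bash
python3 - <<'E'
from h import *
go([.541,.094,.36])
s=bot.observe();f=imaging.grab_frame('wrist');T=cam_world(f,s)
print(proj(f,T,[.541,.094,.15]),proj(f,T,[.541,.094,.08]))
cv2.imwrite('pics/w1.png',f['pixels'][:,:,::-1])
E
```

```text
units [ 0.0711 -0.0195  0.0568] t 2.27 pos [0.5269 0.0822 0.3742] rot [-3.1405e+00  1.0000e-04  4.2950e-01] F [-0.54 -0.41  0.07] w 0.0856 q [-0.05  0.43 -0.29  1.86  0.15  0.88 -1.55]
turn [-0.0003  0.     -0.    ]
[304.45151838 234.91743299] [307.76505246 203.52601167]
```

View pics/w1.png

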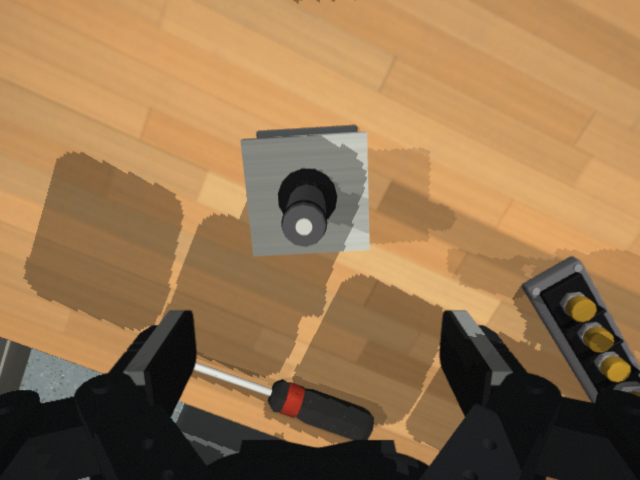

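```bash
python3 - <<'E'
from h import *
s=bot.observe();f=imaging.grab_frame('wrist');T=cam_world(f,s)
print(at_z(f,T,(304,225),.15),at_z(f,T,(308.3,194.3),.08),at_z(f,T,(580,307),.038))
go([.545,.094,.34])
E
```

```text
[0.54513625 0.09423199 0.15      ] [0.54632678 0.09410568 0.08      ] [ 0.54488548 -0.1432955   0.038     ]
units [ 0.0917 -0.0229  0.1382] t 2.38 pos [0.5265 0.0793 0.3746] rot [3.1414e+00 5.0000e-04 4.2600e-01] F [0.65 0.15 0.86] w 0.0854 q [-0.04  0.42 -0.29  1.86  0.15  0.88 -1.55]
turn [0.     0.0002 0.    ]
```

Request:
{"api": "carry_out", "payload": {"targets": [[[0.045, -0.012, 0.06], [0, 0, 0], 1], [[0.045, -0.012, 0.06], [0, 0, 0], 1], [[0, 0, 0], [0, 0, 0], 1], [[0, 0, 0], [0, 0, 0], 1]]}}

```text
clock: 2.88
position: [0.5446, 0.0942, 0.3445]
tool_rot: [-3.141, 0.001, 0.426]
force: [0.4, 0.4, 1.0]
grip_width: 0.0856
```

```bash
python3 - <<'E'
from h import *
s=bot.observe();f=imaging.grab_frame('wrist');T=cam_world(f,s)
for P in([.545,.095,.15],[.545,.095,.08]):print(proj(f,T,P))
go([.545,.095,.273])
cv2.imwrite('pics/w2.png',f['pixels'][:,:,::-1])
E
```

```text
[312.33982844 293.15740106]
[313.70296245 242.80803624]
units [ 0.0028 -0.0024  0.2874] t 2.92 pos [0.5446 0.0942 0.3449] rot [3.1415 0.     0.4256] F [ 0.26  0.18 -0.3 ] w 0.0851 q [-0.07  0.49 -0.28  1.84  0.18  0.83 -1.59]
turn [0. 0. 0.]
```

View pics/w2.png

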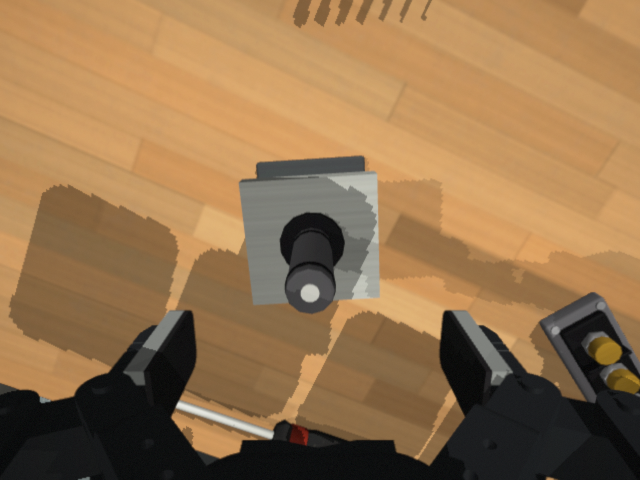

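Request:
{"api": "carry_out", "payload": {"targets": [[[0.01, -0.003, 0.08], [0, 0, 0], 1], [[0, 0, 0.1], [0, 0, 0], 1], [[0, 0, 0.1], [0, 0, 0], 1], [[0, 0, 0], [0, 0, 0], 1], [[0, 0, 0], [0, 0, 0], 0], [[0, 0, 0], [0, 0, 0], 0], [[0, 0, 0], [0, 0, 0], 0], [[0, 0, 0], [0, 0, 0], 0]], "force": 50}}

```text
clock: 3.92
position: [0.5467, 0.0961, 0.2752]
tool_rot: [3.141, -0.001, 0.426]
force: [-0.6, 0.0, 6.6]
grip_width: 0.0209
```

Request:
{"api": "carry_out", "payload": {"targets": [[[0, 0, 0], [0, 0, 0], 0], [[0, 0, 0], [0, 0, 0], 0], [[0, 0, 0], [0, 0, 0], 0]]}}

```text
clock: 4.3
position: [0.5468, 0.0961, 0.2753]
tool_rot: [3.141, -0.001, 0.426]
force: [-1.2, -1.3, 6.7]
grip_width: 0.0211
```

```bash
python3 - <<'E'
from h import *
go([.487,-.242,.40])
E
```

```text
units [-0.7759  1.1332 -0.4993] t 4.3 pos [0.5468 0.0961 0.2753] rot [ 3.1414e+00 -7.0000e-04  4.2570e-01] F [-1.17 -1.29  6.71] w 0.0211 q [-0.1   0.59 -0.25  1.88  0.22  0.69 -1.63]
turn [ 0.0001 -0.0002 -0.    ]
```

Request:
{"api": "carry_out", "payload": {"targets": [[[0, 0, -0.04], [0, 0, 0], 0], [[0, 0, -0.08], [0, 0, 0], 0], [[0, 0, -0.1], [0, 0, 0], 0], [[0, 0, -0.1], [0, 0, 0], 0], [[0, 0, -0.06], [0, 0, 0], 0], [[0, 0, 0], [0, 0, 0], 0]]}}

```text
clock: 5.05
position: [0.5467, 0.0961, 0.3706]
tool_rot: [3.141, -0.002, 0.426]
force: [0.4, -0.7, -2.2]
grip_width: 0.021
```

Request:
{"api": "carry_out", "payload": {"targets": [[[-0.1, 0.14, 0], [0, 0, 0], 0], [[-0.1, 0.14, 0], [0, 0, 0], 0], [[-0.1, 0.14, 0], [0, 0, 0], 0], [[-0.1, 0.14, 0], [0, 0, 0], 0], [[-0.1, 0.14, 0], [0, 0, 0], 0], [[-0.1, 0.15, 0], [0, 0, 0], 0], [[-0.1, 0.15, 0], [0, 0, 0], 0], [[-0.07, 0.13, 0], [0, 0, 0], 0]]}}

```text
clock: 6.05
position: [0.4871, -0.2424, 0.3687]
tool_rot: [-3.141, 0.001, 0.425]
force: [0.2, 0.7, -1.3]
grip_width: 0.0205
```

Request:
{"api": "carry_out", "payload": {"targets": [[[0, 0, 0.08], [0, 0, 0], 0], [[0, 0, 0.03], [0, 0, 0], 0], [[0, 0, 0], [0, 0, 0], 0], [[0, 0, 0], [0, 0, 0], 0]]}}

```text
clock: 6.55
position: [0.4882, -0.2403, 0.3426]
tool_rot: [3.141, -0.0, 0.427]
force: [0.2, 0.1, -1.1]
grip_width: 0.0209
```

```bash
python3 - <<'E'
from h import *
go([.487,-.242,.33])
im=[]
for n in('wrist','side','top'):
    s=bot.observe();f=imaging.grab_frame(n);T=cam_world(f,s);tip=s['position']-[0,0,.2573]
    u=proj(f,T,tip);print(n,u,proj(f,T,[.487,-.242,.046]))
    if n=='top':continue
    c=(330,350) if n=='wrist' else u
    w,h=(200,130) if n=='wrist' else (70,70)
    x,y=int(max(0,c[0]-w)),int(min(max(0,c[1]-h),480-2*h));print('crop',x,y)
    im.append(cv2.resize(f['pixels'][y:y+2*h,x:x+2*w],(400,260) if n=='wrist' else (400,400),interpolation=2))
im[0]=cv2.copyMakeBorder(im[0],0,140,0,0,0)
cv2.imwrite('pics/p1.png',np.hstack(im)[:,:,::-1])
E
```

```text
units [-0.0073  0.0041  0.0502] t 6.55 pos [ 0.4882 -0.2403  0.3426] rot [ 3.1414e+00 -3.0000e-04  4.2650e-01] F [ 0.19  0.09 -1.06] w 0.0209 q [ 0.51  0.48 -0.21  1.87  0.13  0.81 -0.92]
turn [ 0.0001 -0.0001 -0.    ]
wrist [314.45903642 248.14382469] [316.40114094 231.8937613 ]
crop 130 220
side [295.01660308 338.0843846 ] [295.10327231 351.73366184]
crop 225 268
top [427.66820831 261.11447921] [423.7723432  262.55601008]
```

View pics/p1.png

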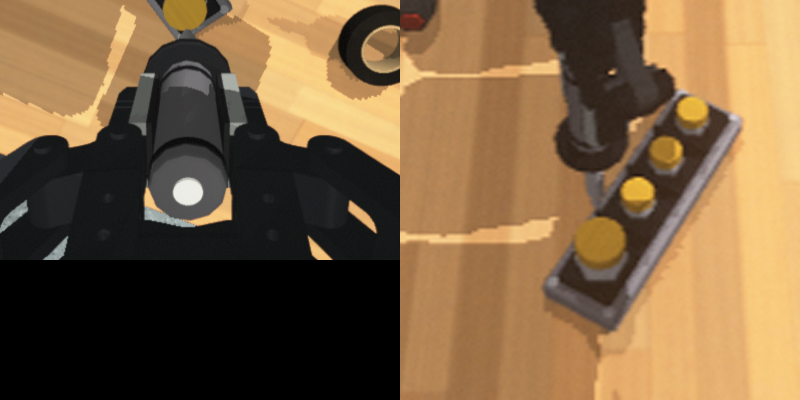

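Request:
{"api": "carry_out", "payload": {"targets": [[[0, 0, 0.06], [0, 0, 0], 0], [[0, 0, 0.06], [0, 0, 0], 0], [[0, 0, 0.02], [0, 0, 0], 0], [[0, 0, 0.012], [0, 0, 0], 0], [[0, 0, 0.012], [0, 0, 0], 0], [[0, 0, 0.008], [0, 0, 0], 0], [[0, 0, 0], [0, 0, 0], 0], [[0, 0, 0], [0, 0, 0], 0]]}}

```text
clock: 7.7
position: [0.488, -0.2407, 0.2994]
tool_rot: [3.141, -0.0, 0.426]
force: [-0.6, 0.4, 0.9]
grip_width: 0.0205
```

Request:
{"api": "carry_out", "payload": {"targets": [[[0, 0, 0], [0, 0, 0], 0], [[0, 0, 0], [0, 0, 0], 0]]}}

```text
clock: 7.95
position: [0.488, -0.2407, 0.2993]
tool_rot: [3.141, -0.0, 0.426]
force: [-1.2, 0.2, 0.4]
grip_width: 0.0205
```

```bash
python3 - <<'E'
from h import *
go([.488,-.24,.36])
f=imaging.grab_frame('side');cv2.imwrite('pics/p2.png',cv2.resize(f['pixels'][268:408,225:365],(500,500),interpolation=2)[:,:,::-1])
E
```

```text
units [ 0.0012 -0.0025 -0.2428] t 7.95 pos [ 0.488  -0.2407  0.2993] rot [ 3.1415e+00 -1.0000e-04  4.2570e-01] F [-1.18  0.16  0.43] w 0.0205 q [ 0.5   0.54 -0.2   1.9   0.16  0.72 -0.94]
turn [ 0. -0. -0.]
```

View pics/p2.png

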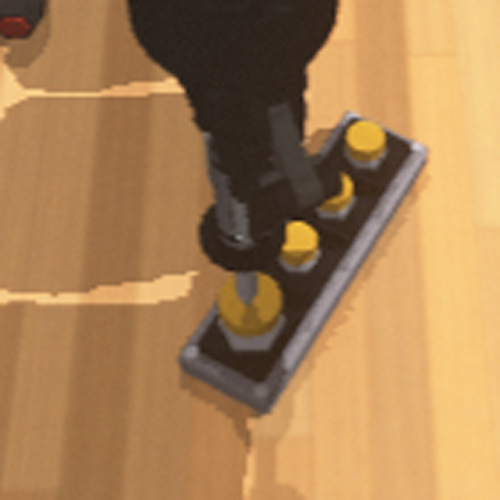

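Request:
{"api": "carry_out", "payload": {"targets": [[[0, 0, 0.008], [0, 0, 0], 0], [[0, 0, 0], [0, 0, 0], 0], [[0, 0, 0], [0, 0, 0], 0], [[0, 0, 0], [0, 0, 0], 0]]}}

```text
clock: 8.5
position: [0.488, -0.2407, 0.2972]
tool_rot: [3.142, -0.0, 0.426]
force: [-0.2, -0.0, 1.2]
grip_width: 0.0211
```

Request:
{"api": "carry_out", "payload": {"targets": [[[0, 0, -0.04], [0, 0, 0], 0], [[0, 0, -0.08], [0, 0, 0], 0], [[0, 0, -0.08], [0, 0, 0], 0], [[0, 0, 0], [0, 0, 0], 0], [[0, 0, 0], [0, 0, 0], 0]]}}

```text
clock: 9.12
position: [0.4878, -0.2407, 0.3468]
tool_rot: [-3.141, 0.0, 0.426]
force: [-0.1, 0.3, -0.6]
grip_width: 0.0208
```

```bash
python3 - <<'E'
from h import *
for P in([.544,-.146,.348],):go(P)
E
```

```text
units [ 0.3612 -0.252  -0.0047] t 9.12 pos [ 0.4878 -0.2407  0.3468] rot [-3.1413e+00  3.0000e-04  4.2570e-01] F [-0.08  0.29 -0.59] w 0.0208 q [ 0.51  0.47 -0.21  1.86  0.13  0.82 -0.92]
turn [-0.0001  0.0001 -0.    ]
```

Request:
{"api": "carry_out", "payload": {"targets": [[[0.12, -0.084, 0], [0, 0, 0], 0], [[0.12, -0.084, 0], [0, 0, 0], 0], [[0.12, -0.084, 0], [0, 0, 0], 0], [[0, 0, 0.05], [0, 0, 0], 0], [[0, 0, 0], [0, 0, 0], 0], [[0, 0, 0], [0, 0, 0], 0]]}}

```text
clock: 9.88
position: [0.5435, -0.1471, 0.3345]
tool_rot: [-3.141, 0.001, 0.424]
force: [0.3, -0.2, -1.0]
grip_width: 0.0205
```

```bash
python3 - <<'E'
from h import *
go([.544,-.147,.2913])
s=bot.observe();f=imaging.grab_frame('wrist');T=cam_world(f,s);print(proj(f,T,[.544,-.147,.038]))
g=imaging.grab_frame('side');T=cam_world(g);print(proj(g,T,[.544,-.147,.038]),proj(g,T,s['position']-[0,0,.2573]))
cv2.imwrite('pics/p3.png',np.hstack([cv2.resize(f['pixels'][180:300,250:370],(400,400),interpolation=2),cv2.resize(g['pixels'][248:388,245:385],(400,400),interpolation=2)])[:,:,::-1])
E
```

```text
units [0.002  0.0006 0.1729] t 9.88 pos [ 0.5435 -0.1471  0.3345] rot [-3.1415e+00  7.0000e-04  4.2450e-01] F [ 0.26 -0.17 -0.99] w 0.0205 q [ 0.32  0.52 -0.22  1.82  0.15  0.82 -1.12]
turn [-0.      0.0002 -0.    ]
[315.1843985  228.15770084]
[327.86840941 305.77073535] [328.03170909 292.63479867]
```

View pics/p3.png

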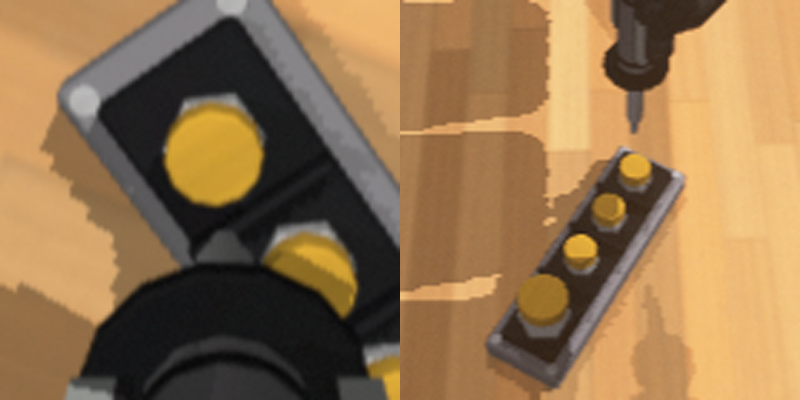

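Request:
{"api": "carry_out", "payload": {"targets": [[[0, 0, 0.06], [0, 0, 0], 0], [[0, 0, 0.06], [0, 0, 0], 0], [[0, 0, 0.02], [0, 0, 0], 0], [[0, 0, 0.014], [0, 0, 0], 0], [[0, 0, 0.014], [0, 0, 0], 0], [[0, 0, 0.01], [0, 0, 0], 0], [[0, 0, 0], [0, 0, 0], 0], [[0, 0, 0], [0, 0, 0], 0]]}}

```text
clock: 10.98
position: [0.544, -0.1461, 0.2904]
tool_rot: [3.141, -0.0, 0.426]
force: [-1.6, 0.5, 1.7]
grip_width: 0.021
```

Request:
{"api": "carry_out", "payload": {"targets": [[[0, 0, 0], [0, 0, 0], 0], [[0, 0, 0], [0, 0, 0], 0], [[0, 0, 0], [0, 0, 0], 0], [[0, 0, 0], [0, 0, 0], 0]]}}

```text
clock: 11.48
position: [0.5439, -0.1462, 0.2902]
tool_rot: [3.142, -0.0, 0.426]
force: [-0.8, 0.9, 1.6]
grip_width: 0.0209
```

```bash
python3 - <<'E'
from h import *
go([.5468,.0961,.376])
f=imaging.grab_frame('side');cv2.imwrite('pics/p4.png',cv2.resize(f['pixels'][248:388,245:385],(500,500),interpolation=2)[:,:,::-1])
E
```

```text
units [ 0.4106 -0.8778 -0.3432] t 11.47 pos [ 0.5439 -0.1462  0.2902] rot [ 3.1416e+00 -1.0000e-04  4.2570e-01] F [-0.79  0.87  1.56] w 0.0209 q [ 0.31  0.58 -0.21  1.85  0.17  0.73 -1.14]
turn [ 0. -0. -0.]
```

View pics/p4.png

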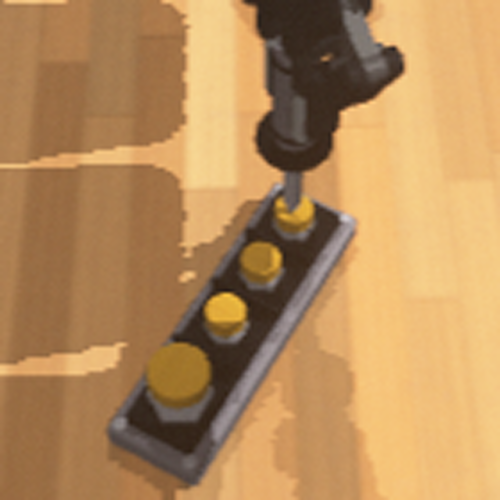

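The tip is on the end stud, at about (293,208) in the crop, and the wrist force rose by about 2.5 N. I'll lift off and return to the stand.

Request:
{"api": "carry_out", "payload": {"targets": [[[0, 0, -0.04], [0, 0, 0], 0], [[0, 0, -0.1], [0, 0, 0], 0], [[0, 0, -0.1], [0, 0, 0], 0], [[0, 0, -0.1], [0, 0, 0], 0], [[0.1, -0.2, 0], [0, 0, 0], 0], [[0.1, -0.2, 0], [0, 0, 0], 0], [[0.1, -0.2, 0], [0, 0, 0], 0], [[0.05, -0.12, 0], [0, 0, 0], 0]]}}

```text
clock: 12.52
position: [0.549, 0.0568, 0.3759]
tool_rot: [-3.141, -0.001, 0.428]
force: [0.6, -1.3, -1.4]
grip_width: 0.0205
```

Request:
{"api": "carry_out", "payload": {"targets": [[[0.05, -0.12, 0], [0, 0, 0], 0], [[0, -0.02, 0], [0, 0, 0], 0], [[0, 0, 0], [0, 0, 0], 0], [[0, 0, 0], [0, 0, 0], 0]]}}

```text
clock: 13.02
position: [0.5463, 0.0898, 0.3754]
tool_rot: [3.141, 0.0, 0.424]
force: [0.1, -0.6, -1.0]
grip_width: 0.0208
```

```bash
python3 - <<'E'
from h import *
go([.5468,.0961,.276])
E
```

```text
units [ 0.0121 -0.0224  0.3975] t 13.03 pos [0.5463 0.0898 0.3754] rot [3.1411 0.     0.4243] F [ 0.14 -0.58 -1.04] w 0.0208 q [-0.07  0.45 -0.28  1.81  0.15  0.9  -1.56]
turn [0.0002 0.     0.    ]
```

Request:
{"api": "carry_out", "payload": {"targets": [[[0.008, -0.02, 0], [0, 0, 0], 0], [[0, 0, 0], [0, 0, 0], 0], [[0, 0, 0], [0, 0, 0], 0], [[0, 0, 0], [0, 0, 0], 0]]}}

```text
clock: 13.52
position: [0.546, 0.0962, 0.3752]
tool_rot: [3.142, 0.0, 0.426]
force: [-0.1, -0.1, -0.1]
grip_width: 0.021
```

```bash
python3 - <<'E'
from h import *
go([.5468,.0961,.276])
E
```

```text
units [0.0029 0.0018 0.3968] t 13.53 pos [0.546  0.0962 0.3752] rot [3.1416e+00 1.0000e-04 4.2560e-01] F [-0.07 -0.11 -0.07] w 0.021 q [-0.08  0.46 -0.28  1.81  0.16  0.9  -1.57]
turn [0. 0. 0.]
```

Aligned to within 1 mm of the pickup pose, so I'll lower it.

Request:
{"api": "carry_out", "payload": {"targets": [[[0.003, 0.001, 0.06], [0, 0, 0], 0], [[0, 0, 0.06], [0, 0, 0], 0], [[0, 0, 0.06], [0, 0, 0], 0], [[0, 0, 0.06], [0, 0, 0], 0], [[0, 0, 0.06], [0, 0, 0], 0], [[0, 0, 0.06], [0, 0, 0], 0], [[0, 0, 0.025], [0, 0, 0], 0], [[0, 0, 0], [0, 0, 0], 0]]}}

```text
clock: 14.52
position: [0.5467, 0.0964, 0.2786]
tool_rot: [-3.141, 0.001, 0.426]
force: [0.2, 0.2, -0.4]
grip_width: 0.0204
```

Request:
{"api": "carry_out", "payload": {"targets": [[[0, 0, 0.006], [0, 0, 0], 0], [[0, 0, 0.005], [0, 0, 0], 0], [[0, 0, 0], [0, 0, 0], 0], [[0, 0, 0], [0, 0, 0], 0]]}}

```text
clock: 15.02
position: [0.5468, 0.0964, 0.2763]
tool_rot: [3.142, -0.0, 0.426]
force: [0.1, 0.6, -1.3]
grip_width: 0.0209
```

Request:
{"api": "carry_out", "payload": {"targets": [[[0, 0, 0], [0, 0, 0], 0.4], [[0, 0, 0], [0, 0, 0], 0.6], [[0, 0, 0], [0, 0, 0], 1], [[0, 0, 0], [0, 0, 0], 1], [[0, 0, 0], [0, 0, 0], 1], [[0, 0, 0], [0, 0, 0], 1]]}}

```text
clock: 15.78
position: [0.5468, 0.0964, 0.2762]
tool_rot: [-3.142, -0.0, 0.426]
force: [1.1, 0.6, 0.1]
grip_width: 0.0854
```

Request:
{"api": "carry_out", "payload": {"targets": [[[0, 0, -0.05], [0, 0, 0], 1], [[0, 0, -0.1], [0, 0, 0], 1], [[0, 0, -0.12], [0, 0, 0], 1], [[0, 0, -0.12], [0, 0, 0], 1], [[0, 0, -0.06], [0, 0, 0], 1], [[0, 0, 0], [0, 0, 0], 1], [[0, 0, 0], [0, 0, 0], 1]]}}

```text
clock: 16.65
position: [0.5465, 0.0963, 0.3878]
tool_rot: [-3.141, 0.001, 0.426]
force: [-0.2, -0.4, -0.3]
grip_width: 0.0853
```

```bash
python3 - <<'E'
from h import *
go([.5468,.0961,.276])
f=imaging.grab_frame('side');s=bot.observe();g=imaging.grab_frame('wrist')
cv2.imwrite('pics/e.png',np.hstack([cv2.resize(f['pixels'][130:270,254:394],(400,400),interpolation=2),cv2.resize(g['pixels'],(400,400))])[:,:,::-1])
E
```

```text
units [0.0012 0.0014 0.4471] t 16.65 pos [0.5465 0.0963 0.3878] rot [-3.1413e+00  1.3000e-03  4.2570e-01] F [-0.22 -0.42 -0.3 ] w 0.0853 q [-0.07  0.44 -0.28  1.79  0.15  0.93 -1.56]
turn [-0.0001  0.0004 -0.    ]
```

View pics/e.png

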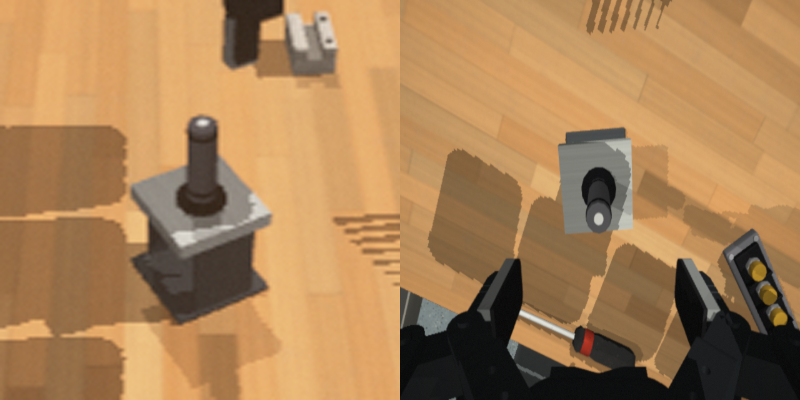

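The pen stands upright with its collar on the plate, and the gripper is clear of it. I'll hand the job in.

```bash
python3 -c "
from workcell import job;print(job.job_done())"
```

```text
the job is handed in; nothing more can be done
None
```

The job is done and handed in at about 17 s on the robot's clock, well under the 58 s limit; no verdict is reported. I took the pen from its stand, rested its tip on the large stud and then on the small end stud. I then put it back in the hole and let go.

- **Contact on the studs:** the wrist force rose by about 2 N on the large stud and 2.5 N on the end stud. Each contact was held for well over 0.2 s, and the side camera showed the tip on the stud both times.
- **Middle studs:** between the two contacts the tip was kept about 40 mm or more above the two middle studs. No sideways contact force showed.
- **Final state:** the last pictures show the pen upright with its collar on the plate. The gripper was open and clear, and the wrist force was near zero.
- **Disagreement:** the top camera placed things about 4 mm closer to the robot than the wrist camera did. I went by the wrist camera, checked with the side camera, which agreed to within 1–3 mm.

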